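# Unmould the seed plugs and pot them up at the library's seed-swap table

## Task

Switch the dryer on the forming block off, then take the clear cover off and lay it on the cork mat. Lift every seed plug out of the block and seat it, upright and fully home, in the cachepot of its own colour (the cachepots stay standing; do not let a plug fall from a height). When all are potted, put the cover back on the block, centred and square, and leave the other things on the table alone.

Things in the scene. Friction and masses are not known exactly. Their poses are not given: they have to be found in the camera images.
- mould: Fixed aluminium block 184 x 184 x 60 mm high, flat top (deck) at 60 mm. Four open cavities (straight, 47 mm wide, 46 deep) in its top, centred 43 mm either way from its middle along x and y (2 x 2 grid, 86 mm apart). Origin: middle of its underside, on the table; z up. At its +y side a grey switch box, 100 x 66 x 40 mm high. Turned up to 0.25 rad.
- dryer (a joint): The dryer toggle on the switch box, rad: 0 = on, leaning to the block's -x (to the robot); 1.0 = off, leaning to the block's +x. Stays where left; about 1.5 N at its ball moves it. It turns about the block's y axis; pivot 62 mm above the table at x -30, y +125 mm in the block's frame.
- dryer_tip (a point): Centre of the red ball (26 mm across) at the end of the toggle, 55 mm from the pivot, about 110 mm above the table.
- cover: Loose clear drying cover, 0.3 kg: upside-down tray 162 x 162 mm, 40 mm high, walls 4 mm, 36 mm clear inside. In the middle of its top an orange bar handle 60 mm long (cover's x), 16 wide (y), from 40 to 68 mm above its lower edge. Origin: middle of its lower edge plane, z up. Starts on the block's deck over the plugs, square and centred within 3 mm.
- mat: Fixed cork mat, 190 x 190 x 3 mm, clear of other things. Origin: middle of its underside on the table. The place to lay the cover meanwhile.
- plug_red: Loose solid seed plug, 0.11 kg. Lower part a dark brown cone, 29 mm across at the bottom, 45 mm at 42 mm height; above it a straight red collar 54 mm across, 42 to 68 mm height; flat brown top. Origin: middle of its underside, z up. In the block the collar rests on the deck (origin 18 mm above the table), 26 mm proud: grip across the collar. May be absent.
- pot_red: Loose red cachepot, 0.3 kg, 62 mm high, rim 56 mm across, saucer foot 68 mm across. Tapered bore matching the plugs' cone, 43 mm across at the mouth, floor at 8 mm. Origin: middle of its underside, z up. A plug fully home has its origin about 25 mm above the pot's, its collar 5 mm clear of the rim. May be knocked aside during the run.
- plug_blue: Loose solid seed plug, 0.11 kg. Lower part a dark brown cone, 29 mm across at the bottom, 45 mm at 42 mm height; above it a straight blue collar 54 mm across, 42 to 68 mm height; flat brown top. Origin: middle of its underside, z up. In the block the collar rests on the deck (origin 18 mm above the table), 26 mm proud: grip across the collar. May be absent.
- pot_blue: Loose blue cachepot, 0.3 kg, 62 mm high, rim 56 mm across, saucer foot 68 mm across. Tapered bore matching the plugs' cone, 43 mm across at the mouth, floor at 8 mm. Origin: middle of its underside, z up. A plug fully home has its origin about 25 mm above the pot's, its collar 5 mm clear of the rim. May be knocked aside during the run.
- plug_yellow: Loose solid seed plug, 0.11 kg. Lower part a dark brown cone, 29 mm across at the bottom, 45 mm at 42 mm height; above it a straight yellow collar 54 mm across, 42 to 68 mm height; flat brown top. Origin: middle of its underside, z up. In the block the collar rests on the deck (origin 18 mm above the table), 26 mm proud: grip across the collar. May be absent.
- pot_yellow: Loose yellow cachepot, 0.3 kg, 62 mm high, rim 56 mm across, saucer foot 68 mm across. Tapered bore matching the plugs' cone, 43 mm across at the mouth, floor at 8 mm. Origin: middle of its underside, z up. A plug fully home has its origin about 25 mm above the pot's, its collar 5 mm clear of the rim. May be knocked aside during the run.
- plug_green: Loose solid seed plug, 0.11 kg. Lower part a dark brown cone, 29 mm across at the bottom, 45 mm at 42 mm height; above it a straight green collar 54 mm across, 42 to 68 mm height; flat brown top. Origin: middle of its underside, z up. In the block the collar rests on the deck (origin 18 mm above the table), 26 mm proud: grip across the collar. May be absent.
- pot_green: Loose green cachepot, 0.3 kg, 62 mm high, rim 56 mm across, saucer foot 68 mm across. Tapered bore matching the plugs' cone, 43 mm across at the mouth, floor at 8 mm. Origin: middle of its underside, z up. A plug fully home has its origin about 25 mm above the pot's, its collar 5 mm clear of the rim. May be knocked aside during the run.
- stamp: Wooden hand stamp standing upright, 36 mm across, 68 mm high; bystander, leave it alone. Origin: middle of its underside.
- seed_jar: Small jar with white cap, 60 mm across, 85 mm high; bystander, leave it alone. Origin: middle of its underside.
- mug: White mug, 72 mm across, 90 mm high; bystander, leave it alone. Origin: middle of its underside.
- book: Blue paperback lying flat, 120 x 180 x 28 mm; bystander, leave it alone. Origin: middle of its underside.
- tape_roll: Orange roll of tape lying flat, 68 mm across, 20 mm high; bystander, leave it alone. Origin: middle of its underside.

How it is judged:
By the outcome, as a careful person would: the job done as asked, in the order asked, and still so for the second after the job is handed in, with the robot touching nothing.
Of plug_red, plug_blue, plug_yellow, plug_green only 3 to 4 are there at a start; the rules pass over those that are not, and their reading is None.
At some moment in a run one of pot_red, pot_blue, pot_yellow, pot_green may be knocked a few centimetres aside while the robot is not near it.
It also fails if it takes over 210 s, if anything falls off the work surface, if the arm or the gripper's body presses on something with over 40 N, if the wrist force passes 120 N, or if a joint passes its speed limit or range.

## Robot

A 7-joint arm with a two-finger parallel gripper is mounted at the origin on the work surface. World frame = base frame: x ahead of the robot, y to its left, z up, the work surface at z = 0. Lengths are in m, angles in rad, forces in N, time in s.
With the tool pointing down it reaches from about 0.35 to 0.9 m from the base axis. Payload 8.1 kg.
Tool frame: the origin (TCP) lies where the fingers leave the gripper's body, on its centre line; the fingertips stand 66 mm ahead of it and the grasp point (between the pads) lies 47 mm ahead of it; z points along the fingers, y is the line along which they close (so a half turn about z gives the same grasp; the last joint's range is limited). The gripper opens to 92 mm and grips with 3 to 60 N. Pads are 19 mm wide; open, the fingers measure 130 mm over their backs; the gripper's body (75 mm by 190 mm) begins 47 mm behind the grasp point.
Start: joints at [-1.347, 0.434, 0.025, 1.573, -0.012, 1.134, -0.075], TCP at [0.201, 0.592, 0.292] pointing down, gripper open.
Joint ranges: [-2.62, 2.62], [-0.44, 2.09], [-1.27, 1.32], [0.08, 2.57], [-1.32, 4.46], [0.12, 2], [-2.74, 2.74]. Speed limits (rad/s): [2.22, 2.22, 3.01, 3.01, 3.14, 3.14, 3.14].

## Interface

Orientations are given as a rotation vector (axis times angle).
In Python, from cell import arm gives the robot as it stands.
- The arm moves only by the tool send_rows, never from a script. Its argument "motion" is text: rows parted by semicolons, each of 7 numbers parted by spaces: the closure, from 0 (fully open) to 1 (shut), then the shift along the world's x, y, z in m, then the turn, a rotation vector about the world's x, y, z in degrees. A call has 1 to 5 rows; each row shifts and turns the commanded pose from where the row before left it; what a row does not reach is not made up. A row lasts 1/8 s, in which the tool goes at most 62.5 mm and 10.7 degrees, less where a joint would pass 70% of its speed; a pose out of reach is approached as far as the arm can. A call is refused whole if a number of a shift passes 0.0625 or a number of a turn 10.7, either way. A call with a gripper value outside its range is refused whole. The fingers move at their own pace and stop on an object; "force" is the grip in N (left out, the last holds). Time passes only in rows, so rows that do not move let the fingers close. It gives the time, the measured TCP pose, the force, the opening and the grip force at its end, in the units of the state.
- arm.observe(): the state, without advancing time (a new reading comes with each control period).
- arm.get_image(name): name is "scene" or "side" or "wrist"; returns (picture, depth): 420x560x3 uint8, blue, green, red; 420x560 float32, m along the optical axis (not along the pixel's ray), 0 where there is no reading.
- arm.camera_model(name): a dict with "fx", "fy", "cx", "cy" (pixels), "D" ([k1, k2, p1, p2, k3] as OpenCV has them; the pictures are not rectified), "view" (4x4, takes a point from world to camera coordinates). Camera axes: x right, y down, z forward; pixel columns grow to the right and rows downward; lengths in m; the calibration is good to about 2 mm. A picture is of the moment at which its call begins: read the wrist's pose just before it. camera_model takes no time and is no camera call; for the wrist camera it gives the pose at the moment of the call.
- arm.sign_off(): hands the job in; it is judged then, once.
The state is a dict: "clock": time; "joints": joint angles; "dq": joint speeds; "joint_efforts": joint torques, N m; "position": TCP position; "ee_rot": TCP orientation; "force": force on the tool from outside, world axes, zero at the start; "ft_torque": the same for the moment, N m; "width": opening from 0.0 (shut) to 1.0 (fully open); "gripper_force": force on a finger pad.
Only numpy, scipy, OpenCV 4.12 (cv2) and the standard library are available. Lean on these libraries where they do the work, as an engineer would, in place of code of your own. Each camera call takes 0.05 s, during which the arm holds its last target. There are 200 camera calls.

## Working session

There is one attempt and no reset: what is moved stays moved. The work goes in short steps, Python scripts to look and compute and a tool call to move; the robot and the scene stay as the last step left them, time stands still between calls to the robot, and variables do not carry over. Pictures are saved under pics/ and viewed, at most 14 in all, crops included, and the job is handed in when it is done.

Besides the shell and the picture viewer there is one more tool, called after "Request:" as name(argument=value, ...) on one line, values as JSON. send_rows: Moves the arm, as the interface text tells. Its arguments: {"type":"object","properties":{"motion":{"type":"string"},"force":{"type":"number"}},"required":["motion"]}

```bash
ls; mkdir -p pics; python3 - <<'E'
from cell import arm
import cv2,numpy as np
s=arm.observe();print(s)
for n in ["scene","side"]:
    im,d=arm.get_image(n);cv2.imwrite(f"pics/{n}0.png",im);np.savez(f"pics/{n}0.npz",im=im,d=d)
    m=arm.camera_model(n);print(n,m)
E
```

```text
pics
{'clock': 0.0, 'joints': array([-1.34659418,  0.43519944,  0.02497873,  1.57410316, -0.0116421 ,
        1.13402384, -0.07507248]), 'dq': array([-0.00089609,  0.00100671, -0.00140239,  0.00040993, -0.00081166,
        0.0004473 , -0.00075325]), 'joint_efforts': array([ 1.82084977e-04, -6.67866540e+01,  9.85033549e-01, -3.14459324e+01,
       -6.05765311e-02,  4.31178685e-02,  1.99489473e-04]), 'position': array([0.20053814, 0.59150867, 0.29145724]), 'ee_rot': array([-5.1113487e-01, -3.0995786e+00,  2.4838178e-03]), 'force': array([-0.62984285,  0.06732356,  0.20619913]), 'ft_torque': array([-0.00036641, -0.00558601, -0.01292863]), 'gripper_force': 0.0, 'width': 1.0031868066200427}
scene {'fx': 502.06420260833795, 'fy': 502.06420260833795, 'cx': 274.4977412599835, 'cy': 211.64146244508177, 'D': array([-0.11973217,  0.        ,  0.        ,  0.        ,  0.        ]), 'view': array([[ 0.57732152,  0.81650424, -0.00454844, -0.32843165],
       [ 0.43417844, -0.31170054, -0.84518155, -0.12544785],
       [-0.69151207,  0.48596666, -0.53445997,  1.74102004],
       [ 0.        ,  0.        ,  0.        ,  1.        ]])}
side {'fx': 381.67551830363936, 'fy': 381.67551830363936, 'cx': 280.8688187113289, 'cy': 210.89453465338232, 'D': array([-0.08768574,  0.        ,  0.        ,  0.        ,  0.        ]), 'view': array([[ 0.75939527, -0.65059675,  0.00653412, -0.38295444],
       [-0.46402359, -0.54860673, -0.69549462,  0.3154405 ],
       [ 0.4560712 ,  0.52512334, -0.71850159,  0.86191349],
       [ 0.        ,  0.        ,  0.        ,  1.        ]])}
```

View pics/scene0.png

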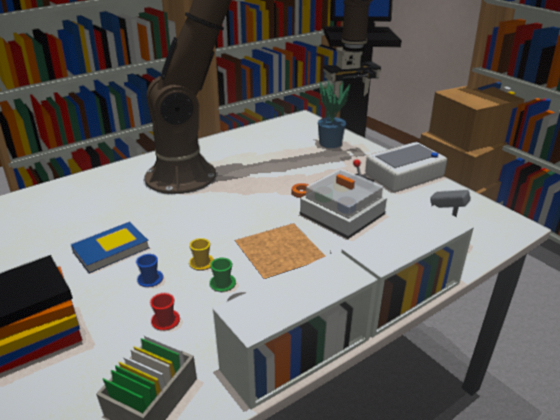

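View pics/side0.png

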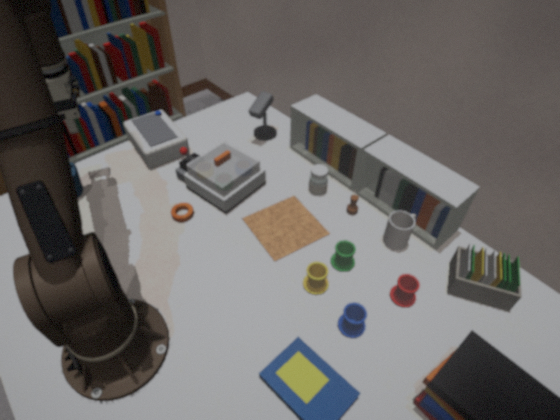

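Scene view: block and clear cover at (345,205), red toggle ball (357,163), mat (280,250), and pots blue (150,270), yellow (201,253), green (222,273), red (164,310). The tape roll (300,188) sits near the block. Side view: block (220,175), ball (184,150), pots at (353,318), (317,276), (344,254) and (405,289).

```bash
cat > h.py <<'E'
import cv2,numpy as np
from cell import arm
def K(m): return np.array([[m["fx"],0,m["cx"]],[0,m["fy"],m["cy"]],[0,0,1.]])
def norm(m,uv): return cv2.undistortPoints(np.asarray(uv,float).reshape(-1,1,2),K(m),np.array(m["D"])).reshape(-1,2)
def cam2w(m,p):
    V=m["view"];return (p-V[:3,3])@V[:3,:3]
def cloud(m,d):
    v,u=np.mgrid[:d.shape[0],:d.shape[1]]
    n=norm(m,np.stack([u.ravel(),v.ravel()],1));z=d.ravel()[:,None]
    P=cam2w(m,np.hstack([n*z,z]));P[z[:,0]<=0]=np.nan
    return P.reshape(*d.shape,3)
def onplane(m,uv,h):
    n=norm(m,uv);o=cam2w(m,np.zeros((1,3)));r=cam2w(m,np.hstack([n,np.ones((len(n),1))]))-o
    return o+r*((h-o[:,2:])/r[:,2:])
def proj(m,P):
    V=m["view"];return cv2.projectPoints(np.asarray(P,float).reshape(-1,3),cv2.Rodrigues(V[:3,:3])[0],V[:3,3],K(m),np.array(m["D"]))[0].reshape(-1,2)
HUE={"red":[(0,6),(174,180)],"blue":[(105,125)],"yellow":[(22,32)],"green":[(55,80)],"orange":[(7,15)]}
def cmask(im,c,s=110,v=50):
    h=cv2.cvtColor(im,cv2.COLOR_BGR2HSV);k=np.zeros(im.shape[:2],bool)
    for a,b in HUE[c]:k|=(h[...,0]>=a)&(h[...,0]<=b)
    return k&(h[...,1]>s)&(h[...,2]>v)
def circ(P):
    A=np.c_[2*P[:,:2],np.ones(len(P))];b=(P[:,:2]**2).sum(1);x=np.linalg.lstsq(A,b,rcond=None)[0]
    return x[0],x[1],np.sqrt(x[2]+x[0]**2+x[1]**2)
E
python3 - <<'E'
from h import *
for n in ["scene","side"]:
    z=np.load(f"pics/{n}0.npz");im,d=z["im"],z["d"];m=arm.camera_model(n);P=cloud(m,d)
    inb=(P[...,0]>0.1)&(P[...,0]<1.1)&(abs(P[...,1])<.9)&(P[...,2]>-.02)&(P[...,2]<.2)
    for c in HUE:
        k=cmask(im,c)&inb
        nn,L,st,ce=cv2.connectedComponentsWithStats(k.astype(np.uint8))
        for i in range(1,nn):
            if st[i,4]<30: continue
            q=P[L==i]; 
            print(n,c,ce[i].round(),st[i,4],"med",np.median(q,0).round(3),"min",np.percentile(q,2,0).round(3),"max",np.percentile(q,98,0).round(3))
E
```

```text
scene red [356. 163.] 34 med [0.449 0.398 0.118] min [0.439 0.392 0.106] max [0.458 0.407 0.124]
scene red [164. 312.] 794 med [ 0.63  -0.346  0.035] min [ 0.596 -0.372  0.002] max [ 0.649 -0.317  0.063]
scene red [ 44. 351.] 689 med [ 0.569 -0.605  0.013] min [ 0.565 -0.702  0.   ] max [ 0.574 -0.531  0.027]
scene blue [104. 245.] 1035 med [ 0.291 -0.387  0.027] min [ 0.221 -0.441  0.023] max [ 0.34  -0.267  0.031]
scene blue [447. 266.] 98 med [0.928 0.253 0.082] min [0.911 0.247 0.017] max [0.93  0.26  0.127]
scene blue [148. 270.] 609 med [ 0.471 -0.315  0.036] min [ 0.435 -0.34   0.002] max [ 0.489 -0.286  0.062]
scene blue [423. 285.] 164 med [0.929 0.167 0.065] min [0.927 0.156 0.017] max [0.931 0.177 0.114]
scene blue [ 33. 347.] 497 med [ 0.573 -0.633  0.039] min [ 0.565 -0.696  0.03 ] max [ 0.58  -0.532  0.051]
scene blue [296. 352.] 473 med [ 0.929 -0.205  0.089] min [ 0.924 -0.216  0.019] max [ 0.931 -0.193  0.144]
scene blue [260. 374.] 402 med [ 0.928 -0.285  0.076] min [ 0.906 -0.295  0.017] max [ 0.931 -0.276  0.117]
scene yellow [116. 239.] 454 med [ 0.278 -0.333  0.
[... 3060 characters left out ...]
 0.81  -0.497  0.098] min [ 0.778 -0.515  0.063] max [ 0.854 -0.478  0.101]
side orange [330. 155.] 37 med [0.839 0.136 0.05 ] min [0.834 0.128 0.026] max [0.842 0.144 0.083]
side orange [222. 157.] 84 med [0.509 0.284 0.125] min [0.487 0.277 0.113] max [0.538 0.297 0.128]
side orange [426. 212.] 209 med [ 0.84  -0.237  0.074] min [ 0.837 -0.253  0.021] max [ 0.844 -0.223  0.131]
side orange [182. 212.] 222 med [0.337 0.261 0.018] min [0.309 0.236 0.007] max [0.366 0.295 0.023]
side orange [436. 371.] 126 med [ 0.45  -0.518  0.115] min [ 0.426 -0.522  0.109] max [ 0.495 -0.514  0.144]
side orange [451. 410.] 109 med [ 0.423 -0.584  0.095] min [ 0.421 -0.604  0.066] max [ 0.433 -0.552  0.105]
```

Request:
send_rows(motion="1 0.05 -0.035 0.01 0 0 5.4;1 0.05 -0.035 0.01 0 0 5.4;1 0.05 -0.04 0.01 0 0 5.4;1 0.05 -0.04 0.01 0 0 5.4;1 0.03 -0.03 0.01 0 0 5.4", force=20)

```text
clock: 0.72
position: [0.4296, 0.4121, 0.3415]
ee_rot: [-0.227, 3.133, -0.002]
force: [-0.3, -0.2, 0.9]
width: 0.507
gripper_force: 0.0
```

Request:
send_rows(motion="1 0 0 0 0 0 0;1 0 0 0 0 0 0")

```text
clock: 0.98
position: [0.4264, 0.4151, 0.3411]
ee_rot: [0.226, -3.132, -0.0]
force: [-0.6, 0.4, 0.1]
width: 0.288
gripper_force: 0.0
```

```bash
cat >> h.py <<'E'
def yaw():
    s=arm.observe();R=cv2.Rodrigues(np.array(s["ee_rot"]))[0]
    return s["position"],np.degrees(np.arctan2(R[1,1],R[0,1])),R
E
python3 - <<'E'
from h import *
p,y,R=yaw();print(p,y,R[:,2]);print(arm.observe()["joints"])
m=arm.camera_model("wrist")
print(cam2w(m,np.zeros((1,3))),m["view"][:3,:3].round(3),m["fx"])
im,d=arm.get_image("wrist");cv2.imwrite("pics/w1.png",im);np.savez("pics/w1.npz",im=im,d=d,view=m["view"])
P=cloud(m,d)
for c in ["red","orange"]:
    k=cmask(im,c);nn,L,st,ce=cv2.connectedComponentsWithStats(k.astype(np.uint8))
    for i in range(1,nn):
        if st[i,4]>80: q=P[L==i];print(c,ce[i].round(),st[i,4],np.nanmedian(q,0).round(4),np.nanpercentile(q,98,0).round(3))
E
```

```text
[0.4264226  0.41514724 0.34113179] 98.25068741936248 [-1.02359871e-03  4.60805186e-05 -9.99999475e-01]
[-0.86810419  0.35169843  0.00936257  1.57641256 -0.00430135  1.21413233
  0.85698752]
[[0.34271331 0.40228343 0.43344006]] [[-0.143  0.99  -0.   ]
 [ 0.942  0.136  0.308]
 [ 0.305  0.044 -0.951]] 347.8263548357567
red [261. 205.] 512 [0.4404 0.4036 0.1219] [0.452 0.415 0.126]
orange [157.  75.] 2057 [0.3384 0.2685 0.0196] [0.37  0.302 0.021]
orange [ 27. 172.] 351 [0.4767 0.1064 0.0029] [0.494 0.133 0.005]
orange [ 37. 202.] 302 [0.5157 0.115  0.0027] [0.539 0.13  0.004]
orange [ 24. 236.] 644 [0.5639 0.0943 0.0029] [0.596 0.12  0.004]
orange [138. 253.] 1007 [0.5043 0.2925 0.127 ] [0.528 0.301 0.129]
orange [  7. 257.] 212 [0.6032 0.068  0.003 ] [0.626 0.082 0.005]
orange [ 28. 274.] 176 [0.6261 0.0923 0.003 ] [0.638 0.113 0.005]
orange [ 26. 286.] 90 [0.6438 0.0906 0.0031] [0.65  0.108 0.005]
```

View pics/w1.png

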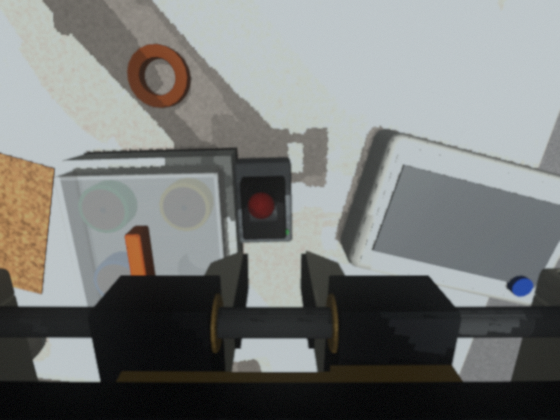

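Wrist view: ball (261,205), switch box (265,200), handle (138,250) partly hidden by the gripper, tape roll (157,75). The cover shows green and yellow plugs.

```bash
python3 - <<'E'
from h import *
z=np.load("pics/w1.npz");m=arm.camera_model("wrist");m["view"]=z["view"];P=cloud(m,z["d"])
def rect(Q,t):
    r=cv2.minAreaRect((Q[:,:2]*1000).astype(np.float32));print(t,len(Q),np.round(r[0],1),np.round(r[1],1),round(r[2],2))
Z=P[...,2];X=P[...,0];Y=P[...,1]
reg=(X>.38)&(X<.65)&(Y>.17)&(Y<.5)
rect(P[reg&(abs(Z-.04)<.003)&(Y>.34)],"box")
rect(P[reg&(abs(Z-.06)<.003)],"deck");rect(P[reg&(abs(Z-.10)<.003)],"covertop")
rect(P[reg&(Z>.122)&cmask(z["im"],"orange")],"handle")
zz=np.load("pics/scene0.npz");ms=arm.camera_model("scene");Ps=cloud(ms,zz["d"])
for t,h in(("deck",.06),("ctop",.1),("handle",.127)):
    k=(Ps[...,0]>.38)&(Ps[...,0]<.65)&(Ps[...,1]>.17)&(Ps[...,1]<.42)&(abs(Ps[...,2]-h)<.003);rect(Ps[k],"s"+t)
# ball: fit sphere centre from depth
k=cmask(z["im"],"red")&(Z>.1)
Q=P[k];A=np.c_[2*Q,np.ones(len(Q))];x=np.linalg.lstsq(A,(Q**2).sum(1),rcond=None)[0];print("ball",x[:3],np.sqrt(x[3]+(x[:3]**2).sum()))
k=reg&(abs(Z-.04)<.003)&(Y>.34);print(np.percentile(P[k],[1,99],axis=0))
E
```

```text
box 1589 [456.8 401.5] [123.   85.9] 19.53
deck 2613 [451.1 314.8] [258.2 108.5] 73.71
covertop 15150 [507.2 289.2] [148.5 162.7] 9.49
handle 740 [455.6 318.7] [ 37.8 158.7] 61.26
sdeck 367 [517.6 288.2] [185.7 189. ] 9.66
sctop 1243 [512.9 309.8] [165.9 208.5] 8.76
shandle 70 [477.  333.9] [ 55.6 157.8] 40.94
ball [0.45556634 0.38127144 0.10940635] 0.030907174351445237
[[0.41187115 0.36339553 0.03720355]
 [0.51515499 0.44471541 0.0421003 ]]
```

Request:
send_rows(motion="1 -0.018 -0.01 -0.02 0 0 1.2;1 -0.018 -0.01 -0.05 0 0 0;1 0 0 -0.05 0 0 0;1 0 0 -0.04 0 0 0;1 0 0 -0.02 0 0 0")

```text
clock: 1.65
position: [0.3887, 0.3952, 0.1589]
ee_rot: [0.263, -3.127, 0.003]
force: [0.5, -0.9, 1.0]
width: 0.004
gripper_force: 0.0
```

Request:
send_rows(motion="1 0 0 0 0 0 0;1 0.0148 0.0025 0 0 0 0;1 0.0148 0.0025 0 0 0 0;1 0.0148 0.0025 0 0 0 0")

```text
clock: 2.15
position: [0.4369, 0.4028, 0.1624]
ee_rot: [-0.259, 3.13, 0.002]
force: [-2.1, 0.1, 1.8]
width: 0.003
gripper_force: 1.0
```

Request:
send_rows(motion="1 0.0148 0.0025 -0.002 0 0 0;1 0.0128 0.0022 -0.001 0 0 0;1 0.006 0.001 0 0 0 0;1 0.003 0.0005 0 0 0 0")

```text
clock: 2.65
position: [0.4689, 0.4079, 0.1575]
ee_rot: [0.261, -3.124, 0.004]
force: [-17.7, -4.0, 9.8]
width: 0.005
gripper_force: 8.9
```

Request:
send_rows(motion="1 -0.02 -0.003 0 0 0 0;0.5 0 0 0.05 0 0 0;0 0.02 -0.02 0.06 0 0 0;0 0.05 -0.04 0.06 0 0 0;0 0.05 -0.04 0.02 0 0 0")

```text
clock: 3.28
position: [0.5543, 0.3215, 0.33]
ee_rot: [-0.263, 3.126, 0.005]
force: [1.3, -0.2, -0.6]
width: 0.388
gripper_force: 0.0
```

Request:
send_rows(motion="0 0.02 -0.01 0 0 0 0;0 0 0 0 0 0 0;0 0 0 0 0 0 0")

```text
clock: 3.65
position: [0.5718, 0.3122, 0.3255]
ee_rot: [0.262, -3.129, -0.0]
force: [0.3, -0.3, -0.1]
width: 0.717
gripper_force: 0.0
```

```bash
python3 - <<'E'
from h import *
p,y,R=yaw();print(p,y);print(arm.observe()["joints"])
m=arm.camera_model("wrist")
im,d=arm.get_image("wrist");cv2.imwrite("pics/w2.png",im);np.savez("pics/w2.npz",im=im,d=d,view=m["view"])
P=cloud(m,d)
def rect(Q,t):
    if len(Q)<5: return
    r=cv2.minAreaRect((Q[:,:2]*1000).astype(np.float32));print(t,len(Q),np.round(r[0],1),np.round(r[1],1),round(r[2],2))
Z=P[...,2];X=P[...,0];Y=P[...,1]
reg=(X>.38)&(X<.66)&(Y>.15)&(Y<.5)
k=cmask(im,"orange")&reg&(Z>.12)
n,L,st,ce=cv2.connectedComponentsWithStats(k.astype(np.uint8));i=1+st[1:,4].argmax();uv=np.argwhere(L==i)[:,::-1]
rect(onplane(m,uv,.128),"handle");rect(P[L==i],"handle depth")
k=cv2.erode((reg&(abs(Z-.10)<.003)).astype(np.uint8),np.ones((3,3)))>0;rect(P[k],"ctop")
k=cv2.erode((reg&(abs(Z-.06)<.003)).astype(np.uint8),np.ones((3,3)))>0;rect(P[k],"deck")
k=cmask(im,"red")&(Z>.1)&reg;print(np.nanmedian(P[k],0))
E
```

```text
[0.57182508 0.31216281 0.32546702] 99.57670425340561
[-0.60922509  0.45674521  0.04300399  1.45411944 -0.0213552   1.23286049
  1.17443129]
handle 1161 [514.  290.5] [56.6 13.7] 9.27
handle depth 1161 [514.  290.5] [56.9 13.7] 9.2
ctop 30155 [514.5 290.6] [160.  160.1] 9.52
deck 385 [426.5 274. ] [  2.1 181.2] 9.29
[0.490545   0.40860063 0.11976649]
```

View pics/w2.png

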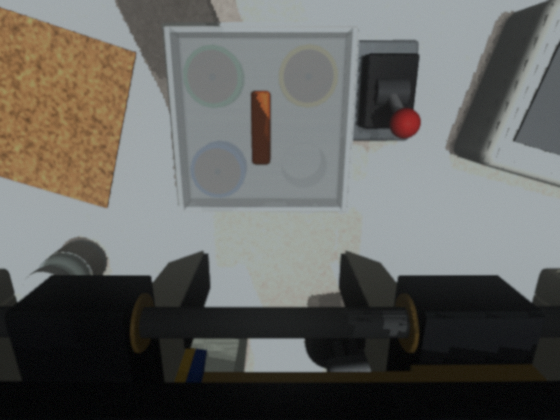

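Wrist view: the cover is centred around (262,120), with green (213,75), yellow (308,75) and blue (218,168) plugs. The fourth cavity (304,162) is empty, so red is absent. The toggle leans off, with its ball at (405,123).

```bash
python3 - <<'E'
from h import *
for n in ["scene","side"]:
    z=np.load(f"pics/{n}0.npz");im,d=z["im"],z["d"];m=arm.camera_model(n);P=cloud(m,d)
    h=cv2.cvtColor(im,cv2.COLOR_BGR2HSV)
    k=(h[...,0]>=5)&(h[...,0]<=22)&(h[...,1]>70)&(P[...,0]>.4)&(P[...,0]<.75)&(abs(P[...,1])<.19)&(P[...,2]<.01)&(P[...,1]>-.1)
    k=cv2.morphologyEx(k.astype(np.uint8),cv2.MORPH_OPEN,np.ones((3,3)))
    c=max(cv2.findContours(k,0,2)[0],key=cv2.contourArea).reshape(-1,2)
    r=cv2.minAreaRect((onplane(m,c,.003)[:,:2]*1000).astype(np.float32));print(n,"mat",r)
    for c in ["red","blue","yellow","green"]:
        k=cmask(im,c,80,30)&(P[...,2]>.055)&(P[...,2]<.068)&(P[...,0]<.7)&(P[...,0]>.38)&(P[...,1]<-.1)&(P[...,1]>-.42)
        if k.sum()>5:
            Q=P[k];r=cv2.minEnclosingCircle((Q[:,:2]*1000).astype(np.float32));print(n,c,r,len(Q))
    k=(P[...,2]>.02)&(P[...,2]<.2)&(P[...,0]>.6)&(P[...,0]<.83)&(P[...,1]<.3)&(P[...,1]>-.38)
    nn,L,st,ce=cv2.connectedComponentsWithStats(k.astype(np.uint8))
    for i in range(1,nn):
        if st[i,4]>60: q=P[L==i];print("obst",ce[i].round(),q.min(0).round(3),q.max(0).round(3))
E
```

```text
scene mat ((548.8594360351562, 30.87091827392578), (187.94960021972656, 188.84632873535156), 81.37738037109375)
scene red ((619.0081176757812, -344.0326232910156), 28.33222007751465) 182
scene blue ((460.05316162109375, -314.4974060058594), 29.12860679626465) 139
scene yellow ((475.1768493652344, -172.64041137695312), 29.705032348632812) 125
scene green ((582.8023071289062, -167.71664428710938), 28.52967071533203) 130
obst [354. 217.] [0.6   0.207 0.02 ] [0.625 0.299 0.102]
obst [303. 272.] [ 0.704 -0.317  0.021] [0.83  0.3   0.177]
obst [225. 273.] [ 0.6   -0.188  0.022] [ 0.608 -0.152  0.063]
obst [163. 307.] [ 0.6   -0.372  0.02 ] [ 0.647 -0.316  0.065]
obst [190. 362.] [ 0.787 -0.38   0.02 ] [ 0.818 -0.363  0.071]
side mat ((545.5591430664062, 30.463829040527344), (183.46633911132812, 183.7939453125), 81.56218719482422)
side red ((617.314453125, -344.10601806640625), 27.0126953125) 158
side blue ((457.9365539550781, -313.22869873046875), 26.805438995361328) 169
side yellow ((472.7633056640625, -172.328369140625), 26.43474578857422) 128
side green ((578.0503540039062, -168.7811737060547), 26.102951049804688) 77
obst [383. 169.] [ 0.81  -0.316  0.02 ] [0.83  0.3   0.176]
obst [261. 171.] [0.6   0.211 0.02 ] [0.622 0.236 0.101]
obst [318. 178.] [0.7   0.055 0.02 ] [0.756 0.111 0.089]
obst [353. 202.] [ 0.728 -0.069  0.02 ] [ 0.757 -0.04   0.068]
obst [399. 227.] [ 0.711 -0.252  0.02 ] [ 0.818 -0.18   0.093]
obst [457. 253.] [ 0.779 -0.38   0.021] [ 0.816 -0.363  0.071]
obst [409. 284.] [ 0.6  -0.37  0.02] [ 0.645 -0.319  0.065]
```

Request:
send_rows(motion="0 -0.029 -0.011 -0.03 0 0 0;0 -0.029 -0.0105 -0.04 0 0 0;0 0 0 -0.04 0 0 0;0 0 0 -0.025 0 0 0;0 0 0 0 0 0 0")

```text
clock: 4.32
position: [0.513, 0.2899, 0.1897]
ee_rot: [0.263, -3.127, 0.002]
force: [0.2, -0.0, -0.1]
width: 1.001
gripper_force: 0.0
```

Request:
send_rows(motion="0 0.001 0.0005 -0.0195 0 0 0;1 0 0 0 0 0 0;1 0 0 0 0 0 0;1 0 0 0 0 0 0;1 0 0 0 0 0 0", force=25)

```text
clock: 4.95
position: [0.5163, 0.29, 0.1726]
ee_rot: [-0.259, 3.13, 0.001]
force: [-0.2, 0.0, -0.1]
width: 0.611
gripper_force: 0.0
```

Request:
send_rows(motion="1 0 0 0 0 0 0;1 0 0 0.015 0 0 0;1 0 0 0.02 0 0 0;1 0 0 0.03 0 0 0;1 0 0 0.02 0 0 0")

```text
clock: 5.58
position: [0.5166, 0.2901, 0.2595]
ee_rot: [-0.259, 3.129, 0.002]
force: [0.7, -0.2, 0.7]
width: 0.07
gripper_force: 0.0
```

Request:
send_rows(motion="0.5 0 0 0 0 0 0;0.5 0 0 0 0 0 0;0.5 0 0 0 0 0 0;0.5 -0.001 0 -0.02 0 0 0;0.5 -0.001 0 -0.02 0 0 0")

```text
clock: 6.2
position: [0.5139, 0.2897, 0.2159]
ee_rot: [0.259, -3.13, 0.0]
force: [0.2, -0.1, 0.2]
width: 0.492
gripper_force: 0.0
```

```bash
python3 - <<'E'
from h import *
print(yaw()[:2],arm.observe()["width"])
for n in ["scene","side"]:
    im,d=arm.get_image(n);m=arm.camera_model(n);P=cloud(m,d)
    k=cmask(im,"orange")&(P[...,2]>.11)&(P[...,2]<.14)&(P[...,1]>.2)&(P[...,1]<.35);print(n,k.sum(),np.median(P[k],0))
    z=np.load(f"pics/{n}0.npz");P=cloud(m,z["d"]);k=cmask(z["im"],"orange")&(P[...,2]>.11)&(P[...,2]<.14)&(P[...,1]>.2)&(P[...,1]<.35);print("before",k.sum(),np.median(P[k],0))
E
```

```text
(array([0.51391647, 0.28973181, 0.21588683]), np.float64(99.4714192492477)) 0.4918146766225451
scene 137 [0.51690722 0.28489298 0.12080647]
before 150 [0.51612434 0.28567638 0.12226157]
side 67 [0.50397518 0.28137491 0.12190305]
before 83 [0.50869738 0.28408186 0.12531511]
```

Cover unmoved; regrasp, giving the fingers time.

Request:
send_rows(motion="0.5 0 0.0005 -0.03 0 0 0;0.5 0 0 -0.0155 0 0 0;0.5 0 0 0 0 0 0;1 0 0 0 0 0 0;1 0 0 0 0 0 0")

```text
clock: 6.92
position: [0.5146, 0.2906, 0.1724]
ee_rot: [-0.259, 3.13, 0.001]
force: [-0.3, 0.0, 0.1]
width: 0.331
gripper_force: 0.0
```

Request:
send_rows(motion="1 0 0 0 0 0 0;1 0 0 0 0 0 0;1 0 0 0 0 0 0;1 0 0 0 0 0 0")

```text
clock: 7.42
position: [0.5143, 0.2906, 0.1719]
ee_rot: [-0.259, 3.13, 0.001]
force: [-1.3, -1.0, 5.6]
width: 0.172
gripper_force: 25.0
```

Request:
send_rows(motion="1 0 0 0.01 0 0 0;1 0 0 0.02 0 0 0;1 0 0 0.03 0 0 0;1 0 0 0.02 0 0 0;1 0.003 -0.026 0 0 0 -2")

```text
clock: 8.05
position: [0.5171, 0.2664, 0.2531]
ee_rot: [-0.209, 3.132, 0.004]
force: [-1.0, -0.7, -3.8]
width: 0.172
gripper_force: 25.0
```

Request:
send_rows(motion="1 0.006 -0.046 0 0 0 -4;1 0.006 -0.048 0 0 0 -4;1 0.006 -0.048 0 0 0 -4;1 0.006 -0.048 0 0 0 -4;1 0.0045 -0.035 0 0 0 0")

```text
clock: 8.68
position: [0.5448, 0.0356, 0.2509]
ee_rot: [-0.241, -3.131, 0.002]
force: [0.4, 0.1, -3.0]
width: 0.172
gripper_force: 25.0
```

Request:
send_rows(motion="1 0 0 0 0 0 0;1 0 0 0 0 0 0")

```text
clock: 8.93
position: [0.545, 0.0391, 0.251]
ee_rot: [-0.235, -3.132, -0.0]
force: [0.0, 0.8, -3.6]
width: 0.172
gripper_force: 25.0
```

```bash
python3 - <<'E'
from h import *
print(yaw()[:2],arm.observe()["width"],arm.observe()["force"],arm.observe()["joints"])
E
```

```text
(array([0.54502921, 0.03911573, 0.25097019]), np.float64(81.41431573075833)) 0.1721021641225296 [ 0.03524058  0.77005712 -3.5759268 ] [-0.29448725  0.34681651  0.164739    1.82954201 -0.06796103  0.97182682
  1.31997454]
```

Request:
send_rows(motion="1 0.001 -0.004 -0.045 0 0 0;1 0.001 -0.004 -0.045 0 0 0;1 0 0 -0.03 0 0 0;1 0 0 -0.01 0 0 0;1 0 0 -0.004 0 0 0")

```text
clock: 9.55
position: [0.5478, 0.0321, 0.1175]
ee_rot: [-0.232, -3.133, -0.0]
force: [-0.4, -0.3, -3.0]
width: 0.171
gripper_force: 25.0
```

Request:
send_rows(motion="1 0 0 -0.002 0 0 0;1 0 0 0 0 0 0")

```text
clock: 9.8
position: [0.5482, 0.0316, 0.1163]
ee_rot: [0.233, 3.131, 0.001]
force: [0.2, -0.1, -2.5]
width: 0.168
gripper_force: 25.0
```

Request:
send_rows(motion="1 0 0 -0.002 0 0 0;1 0 0 0 0 0 0;0.6 0 0 0 0 0 0;0.6 0 0 0 0 0 0;0.6 0 0 0 0 0 0")

```text
clock: 10.42
position: [0.5477, 0.0314, 0.1135]
ee_rot: [0.234, 3.133, 0.0]
force: [0.2, 0.3, 0.1]
width: 0.392
gripper_force: 0.0
```

Request:
send_rows(motion="0.5 0 0 0 0 0 0;0.5 0 0 0.02 0 0 0;0.3 0 0 0.05 0 0 0;0 0 0.04 0.06 0 0 0;0 0 0.05 0.05 0 0 0")

```text
clock: 11.05
position: [0.5479, 0.11, 0.2818]
ee_rot: [0.238, 3.131, -0.0]
force: [1.0, 0.2, -0.7]
width: 0.776
gripper_force: 0.0
```

Request:
send_rows(motion="0 0.01 0.05 0.02 0 0 4;0 0.01 0.05 0.02 0 0 5;0 0.01 0.05 0.01 0 0 5;0 0.005 0.02 0 0 0 4;0 0 0 0 0 0 0")

```text
clock: 11.68
position: [0.5822, 0.2822, 0.329]
ee_rot: [0.264, -3.13, -0.001]
force: [0.2, -0.7, -0.2]
width: 0.999
gripper_force: 0.0
```

Request:
send_rows(motion="0 0 0 0 0 0 0;0 0 0 0 0 0 0")

```text
clock: 11.92
position: [0.5828, 0.2786, 0.3297]
ee_rot: [0.255, -3.131, 0.001]
force: [0.0, -0.3, 0.6]
width: 1.001
gripper_force: 0.0
```

```bash
python3 - <<'E'
from h import *
p,y,R=yaw();print(p,y)
m=arm.camera_model("wrist")
im,d=arm.get_image("wrist");cv2.imwrite("pics/w3.png",im);np.savez("pics/w3.npz",im=im,d=d,view=m["view"])
P=cloud(m,d);Z=P[...,2];X=P[...,0];Y=P[...,1]
reg=(X>.38)&(X<.66)&(Y>.17)&(Y<.43)
k=cv2.morphologyEx((reg&(abs(Z-.086)<.004)).astype(np.uint8),cv2.MORPH_OPEN,np.ones((3,3)))
n,L,st,ce=cv2.connectedComponentsWithStats(k)
for i in range(1,n):
    if st[i,4]>200:
        c=cv2.findContours((L==i).astype(np.uint8),0,1)[0][0].reshape(-1,2);q=onplane(m,c,.086)
        col=im[cmask(im,"blue")&(cv2.dilate((L==i).astype(np.uint8),np.ones((9,9)))>0)].shape[0],[(cmask(im,t)&(cv2.dilate((L==i).astype(np.uint8),np.ones((9,9)))>0)).sum() for t in("blue","yellow","green")]
        print(ce[i].round(),st[i,4],np.median(P[L==i],0).round(4),np.round(circ(q),4),col)
k=(reg&(abs(Z-.06)<.004)&(X<.65)).astype(np.uint8);k=cv2.morphologyEx(k,cv2.MORPH_OPEN,np.ones((3,3)))
Q=P[k>0];r=cv2.minAreaRect((Q[:,:2]*1000).astype(np.float32));print("deck",r)
E
```

```text
[0.58278819 0.27863967 0.329658  ] 99.31798456396399
[346.  69.] 2936 [0.4658 0.3237 0.0861] [0.4664 0.3239 0.0263] (0, [np.int64(0), np.int64(865), np.int64(0)])
[251.  69.] 2909 [0.4802 0.2399 0.0861] [0.4807 0.24   0.0261] (0, [np.int64(0), np.int64(0), np.int64(306)])
[254. 163.] 2311 [0.564  0.2546 0.0859] [0.5646 0.2547 0.0261] (352, [np.int64(352), np.int64(0), np.int64(0)])
deck ((514.6092529296875, 294.295654296875), (184.46165466308594, 193.89292907714844), 9.8173189163208)
```

View pics/w3.png

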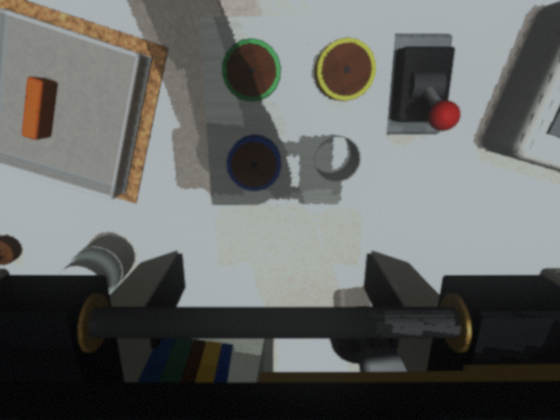

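Wrist view, cover off: yellow (346,69), green (251,69), blue (254,163), and one empty cavity (335,158). The cover is on the mat (70,100), within its edges. All plugs measure z=0.086, r=26 mm and 84–85 mm spacing, as expected.

Request:
send_rows(motion="0 -0.012 0.0045 -0.01 0 0 -10;0 -0.012 0.0045 -0.01 0 0 -10;0 -0.012 0.0045 -0.01 0 0 -10;0 -0.012 0.0045 -0.01 0 0 -10;0 -0.012 0.0045 -0.01 0 0 -10")

```text
clock: 12.6
position: [0.5224, 0.3021, 0.2796]
ee_rot: [1.099, 2.943, 0.0]
force: [-1.0, 0.5, 0.4]
width: 1.0
gripper_force: 0.0
```

Request:
send_rows(motion="0 -0.012 0.0045 -0.01 0 0 -10;0 -0.012 0.0045 -0.01 0 0 -10;0 -0.012 0.0045 -0.01 0 0 -10;0 -0.012 0.0045 -0.01 0 0 -9;0 0 0 0 0 0 0")

```text
clock: 13.22
position: [0.4736, 0.3206, 0.2392]
ee_rot: [-2.007, -2.416, 0.002]
force: [0.4, 0.3, 0.0]
width: 0.999
gripper_force: 0.0
```

```bash
python3 - <<'E'
from h import *
p,y,R=yaw();print(p,y,R[:,2],np.array([.4664,.3239,.129])-p,9.7-y,arm.observe()["joints"])
E
```

```text
[0.47358388 0.32064895 0.2392251 ] 10.562111800125386 [-1.26634430e-03 -6.92028681e-04 -9.99998959e-01] [-0.00718388  0.00325105 -0.1102251 ] -0.8621118001253869 [-0.95976842  0.40968086  0.37299286  1.79484163 -0.17692957  0.9712628
 -0.33005877]
```

Request:
send_rows(motion="0 -0.007 0.003 -0.03 0 0 -0.9;0 0 0 -0.04 0 0 0;0 0 0 -0.03 0 0 0;0 0 0 -0.01 0 0 0;0 0 0 0 0 0 0")

```text
clock: 13.85
position: [0.4683, 0.3234, 0.13]
ee_rot: [2.027, 2.4, 0.0]
force: [0.4, 0.5, 0.4]
width: 1.001
gripper_force: 0.0
```

Request:
send_rows(motion="0.6 0 0 0 0 0 0;0.6 0 0 0 0 0 0;0.6 0 0 0 0 0 0;0.6 0 0 0 0 0 0", force=15)

```text
clock: 14.35
position: [0.4677, 0.3239, 0.1299]
ee_rot: [2.028, 2.399, 0.001]
force: [0.1, 0.5, -0.3]
width: 0.613
gripper_force: 0.0
```

Request:
send_rows(motion="1 0 0 0 0 0 0;1 0 0 0 0 0 0;1 0 0 0 0 0 0;1 0 0 0.01 0 0 0;1 0 0 0.03 0 0 0")

```text
clock: 14.98
position: [0.4668, 0.323, 0.169]
ee_rot: [-2.028, -2.399, 0.005]
force: [0.3, 0.4, -0.9]
width: 0.58
gripper_force: 15.0
```

Request:
send_rows(motion="1 0 0 0.04 0 0 0;1 0 0 0.04 0 0 0;1 0 -0.03 0.03 0 0 0;1 0 -0.05 0.01 0 0 0;1 0 -0.055 0.01 0 0 0")

```text
clock: 15.6
position: [0.4675, 0.1875, 0.3005]
ee_rot: [2.027, 2.4, 0.001]
force: [0.8, -0.3, -1.7]
width: 0.584
gripper_force: 15.0
```

Request:
send_rows(motion="1 0 -0.06 0 0 0 0;1 0 -0.06 0 0 0 0;1 0 -0.06 0 0 0 0;1 0 -0.06 0 0 0 0;1 0 -0.06 0 0 0 0")

```text
clock: 16.23
position: [0.4672, -0.1132, 0.3002]
ee_rot: [2.028, 2.399, 0.001]
force: [1.5, 1.1, -0.9]
width: 0.585
gripper_force: 15.0
```

Request:
send_rows(motion="1 0 -0.03 0 0 0 0;1 0 0 0 0 0 0;1 0 0 0 0 0 0")

```text
clock: 16.6
position: [0.4676, -0.1406, 0.2997]
ee_rot: [-2.028, -2.399, -0.0]
force: [0.4, 0.1, -2.3]
width: 0.584
gripper_force: 15.0
```

```bash
cat > pots.py <<'E'
from h import *
import sys
p,y,R=yaw();s=arm.observe();print(p,y,s["width"],s["force"])
m=arm.camera_model("wrist")
im,d=arm.get_image("wrist");cv2.imwrite(f"pics/{sys.argv[1]}.png",im)
P=cloud(m,d);Z=P[...,2]
for c in ["blue","yellow","green","red"]:
    k=cmask(im,c,80,30)&(abs(Z-.06)<.006)&(P[...,1]<-.08)&(P[...,0]<.75)
    k=cv2.morphologyEx(k.astype(np.uint8),cv2.MORPH_OPEN,np.ones((2,2)))
    if k.sum()<30: continue
    ct=max(cv2.findContours(k,0,1)[0],key=len).reshape(-1,2)
    q=onplane(m,ct,.062);x=P[k>0];print(c,k.sum(),"rim",np.round(circ(q),4),np.round(cv2.minEnclosingCircle((q[:,:2]*1000).astype(np.float32))[0],1),np.median(x[:,2]).round(4),"tcp-delta",(np.array(circ(q)[:2])-p[:2]).round(4))
E
python3 pots.py w4
```

```text
[ 0.46755158 -0.14059271  0.29965929] 9.588976186088072 0.5843955905598116 [ 0.40756012  0.05702451 -2.33410027]
blue 350 rim [ 0.4614 -0.3242  0.0168] [ 461.3 -324.8] nan tcp-delta [-0.0062 -0.1836]
yellow 115 rim [ 0.4992 -0.1679  0.0036] [ 498.9 -168.1] 0.0615 tcp-delta [ 0.0317 -0.0273]
green 1019 rim [ 0.5805 -0.1689  0.0268] [ 580.4 -168.9] nan tcp-delta [ 0.113  -0.0283]
red 31 rim [ 0.5931 -0.3428  0.0046] [ 593.5 -342.3] 0.0624 tcp-delta [ 0.1255 -0.2022]
```

View pics/w4.png

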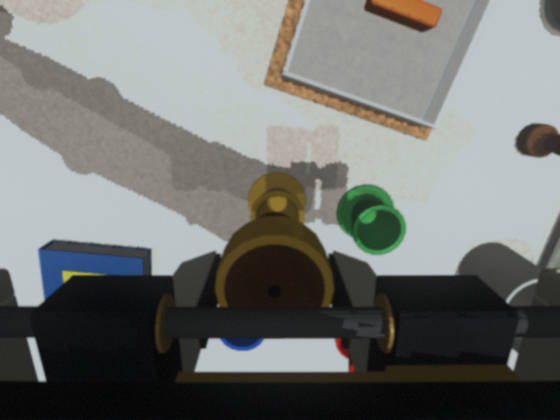

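Wrist view: the held yellow plug (275,280) hides its pot's rim, with the foot visible at (277,195). Green pot rim is at (380,228). The scene/side average matches the wrist for green, so I check the others against fresh fixed views.

```bash
cat > fix.py <<'E'
from h import *
import sys
R={}
for n in ["scene","side"]:
    m=arm.camera_model(n);im,d=arm.get_image(n);P=cloud(m,d);cv2.imwrite(f"pics/{n}_{sys.argv[1]}.png",im)
    for c in ["red","blue","yellow","green"]:
        k=cmask(im,c,80,30)&(P[...,2]>.055)&(P[...,2]<.068)&(P[...,0]<.75)&(P[...,0]>.38)&(P[...,1]<-.08)&(P[...,1]>-.45)
        if k.sum()>5: 
            (a,b),r=cv2.minEnclosingCircle((P[k][:,:2]*1000).astype(np.float32));print(n,c,round(a,1),round(b,1),round(r,1),k.sum());R.setdefault(c,[]).append((a,b))
for c in R:print(c,np.mean(R[c],0).round(1))
E
python3 fix.py a
```

```text
scene red 619.2 -345.2 29.8 185
scene blue 460.9 -311.5 30.5 135
scene yellow 598.7 -295.6 198.5 101
scene green 580.8 -170.3 28.8 135
side red 615.9 -344.4 26.6 149
side blue 456.5 -312.8 26.6 173
side yellow 476.7 -173.0 23.2 10
side green 578.4 -170.1 25.9 78
red [ 617.6 -344.8]
blue [ 458.7 -312.2]
yellow [ 537.7 -234.3]
green [ 579.6 -170.2]
```

Request:
send_rows(motion="1 0 0.05 0 0 0 0;1 0 0.03 0.02 0 0 0;1 0 0 0 0 0 0;1 0 0 0 0 0 0")

```text
clock: 17.25
position: [0.4675, -0.0612, 0.3195]
ee_rot: [2.027, 2.4, -0.0]
force: [-0.4, -0.4, -1.1]
width: 0.581
gripper_force: 15.0
```

```bash
python3 pots.py w5; python3 fix.py b
```

```text
[ 0.46750583 -0.06120937  0.31952041] 9.630814231710293 0.5805491200724894 [-0.35710509 -0.42373215 -1.09434314]
blue 322 rim [ 0.4593 -0.3068  0.0224] [ 458.8 -307.1] nan tcp-delta [-0.0083 -0.2456]
scene red 619.9 -345.2 29.4 181
scene blue 459.3 -312.0 29.1 127
scene yellow 590.7 -301.9 199.0 127
scene green 581.4 -169.0 28.6 138
side red 616.5 -344.7 26.5 149
side blue 457.4 -312.8 26.4 165
side yellow 473.3 -172.1 26.5 99
side green 577.7 -170.3 26.4 84
red [ 618.2 -344.9]
blue [ 458.4 -312.4]
yellow [ 532. -237.]
green [ 579.6 -169.7]
```

Request:
send_rows(motion="1 0.0065 -0.055 -0.02 0 0 0;1 0 -0.055 -0.03 0 0 0;1 0 0 -0.04 0 0 0;1 0 0 -0.04 0 0 0;1 0 0 0 0 0 0")

```text
clock: 18.02
position: [0.4721, -0.1714, 0.1875]
ee_rot: [-2.027, -2.393, 0.005]
force: [-0.3, -0.5, -1.0]
width: 0.582
gripper_force: 15.0
```

```bash
python3 - <<'E'
from h import *
p,y,R=yaw();print(p,y,np.array([.474,-.1725,.136])-p)
E
```

```text
[ 0.47211841 -0.17142627  0.18746483] 9.466918015270112 [ 0.00188159 -0.00107373 -0.05146483]
```

Request:
send_rows(motion="1 0.002 -0.001 -0.012 0 0 0;1 0 0 -0.012 0 0 0;1 0 0 -0.012 0 0 0;1 0 0 -0.008 0 0 0;1 0 0 -0.004 0 0 0")

```text
clock: 18.65
position: [0.476, -0.1721, 0.1412]
ee_rot: [-2.028, -2.399, 0.0]
force: [-1.4, -1.1, -0.6]
width: 0.586
gripper_force: 15.0
```

Request:
send_rows(motion="1 0 0 -0.002 0 0 0;1 0 0 0 0 0 0")

```text
clock: 18.9
position: [0.4761, -0.1724, 0.1398]
ee_rot: [2.029, 2.399, -0.0]
force: [-0.9, -1.4, -1.3]
width: 0.583
gripper_force: 15.0
```

Request:
send_rows(motion="1 0 0 -0.002 0 0 0;1 0 0 -0.002 0 0 0;1 0 0 0 0 0 0")

```text
clock: 19.27
position: [0.476, -0.1729, 0.1363]
ee_rot: [2.029, 2.398, 0.0]
force: [-5.1, -1.9, 9.5]
width: 0.583
gripper_force: 15.0
```

Request:
send_rows(motion="1 -0.0005 0 -0.001 0 0 0;1 0 0 0 0 0 0;0.3 0 0 0 0 0 0;0.2 0 0 0 0 0 0;0.2 0 0 0 0 0 0")

```text
clock: 19.9
position: [0.4758, -0.1719, 0.1346]
ee_rot: [-2.028, -2.399, -0.0]
force: [-0.9, 0.0, 0.3]
width: 0.792
gripper_force: 0.0
```

Request:
send_rows(motion="0.1 0 0 0 0 0 0;0.1 0 0 0.02 0 0 0;0.1 0 0 0.05 0 0 0;0.1 0 0.03 0.05 0 0 0;0.2 0.01 0.05 0.05 0 0 0")

```text
clock: 20.52
position: [0.484, -0.0989, 0.3003]
ee_rot: [2.032, 2.395, 0.0]
force: [0.5, 0.2, -0.1]
width: 0.837
gripper_force: 0.0
```

```bash
cat > chk.py <<'E'
from h import *
import sys
p,y,R=yaw();print(p,y)
for n in ["scene","side"]:
    m=arm.camera_model(n);im,d=arm.get_image(n);P=cloud(m,d);cv2.imwrite(f"pics/{n}_{sys.argv[1]}.png",im)
    for c in ["red","blue","yellow","green"]:
        b=(P[...,0]<.7)&(P[...,0]>.38)&(P[...,1]<-.08)&(P[...,1]>-.45)&(P[...,2]>.0)&(P[...,2]<.115)
        k=cmask(im,c,80,30)&b
        if k.sum()<9: continue
        q=P[k];zt=np.percentile(q[:,2],99);mid=q[(q[:,2]>zt-.007)]
        (a,e),r=cv2.minEnclosingCircle((mid[:,:2]*1000).astype(np.float32));print(n,c,"topz",zt.round(4),round(a,1),round(e,1),round(r,1),k.sum())
E
python3 chk.py c
```

```text
[ 0.48396425 -0.09888777  0.30026194] 9.369933440812073
scene red topz 0.0636 555.7 -276.6 121.1 830
scene blue topz 0.0625 459.5 -312.5 30.1 641
scene yellow topz 0.093 478.6 -175.0 27.2 512
scene green topz 0.0626 580.2 -169.3 29.5 654
side red topz 0.063 616.5 -343.9 26.7 614
side blue topz 0.0634 457.5 -312.9 26.5 645
side yellow topz 0.095 469.4 -187.9 17.4 104
side green topz 0.0635 577.6 -168.9 25.8 274
```

Request:
send_rows(motion="0.3 0.013 0.055 0 0 0 0;0.3 0.013 0.06 0 0 0 0;0.3 0.014 0.06 0 0 0 0;0.3 0.014 0.06 0 0 0 0;0.3 0.014 0.06 -0.03 0 0 0")

```text
clock: 21.25
position: [0.5524, 0.1937, 0.272]
ee_rot: [2.027, 2.399, 0.006]
force: [1.1, 0.1, -0.1]
width: 0.701
gripper_force: 0.0
```

Request:
send_rows(motion="0.3 0.0125 0.055 -0.04 0 0 0;0.3 0 0.004 -0.03 0 0 0;0.3 0 0 0 0 0 0")

```text
clock: 21.62
position: [0.5609, 0.2447, 0.2022]
ee_rot: [-2.026, -2.399, 0.009]
force: [-0.7, -1.7, 0.0]
width: 0.697
gripper_force: 0.0
```

```bash
python3 - <<'E'
from h import *
p,y,R=yaw();print(p,y,np.array([.5646,.2547,.130])-p,9.7-y,arm.observe()["width"])
E
```

```text
[0.56093113 0.24471154 0.20217329] 9.61810746729068 [ 0.00366887  0.00998846 -0.07217329] 0.08189253270932007 0.696892480233626
```

Request:
send_rows(motion="0.3 0.0037 0.01 -0.01 0 0 0;0.3 0 0 -0.02 0 0 0;0.3 0 0 0 0 0 0;0.3 0 0 0 0 0 0")

```text
clock: 22.12
position: [0.5669, 0.2549, 0.1762]
ee_rot: [2.029, 2.398, 0.002]
force: [0.5, 0.2, 1.0]
width: 0.701
gripper_force: 0.0
```

Request:
send_rows(motion="0.3 -0.002 0 -0.02 0 0 0;0.3 0 0 -0.015 0 0 0;0.3 0 0 -0.011 0 0 0;0.3 0 0 0 0 0 0")

```text
clock: 22.62
position: [0.5639, 0.2548, 0.1283]
ee_rot: [-2.028, -2.399, 0.002]
force: [0.5, -0.6, 1.0]
width: 0.702
gripper_force: 0.0
```

Request:
send_rows(motion="1 0 0 0 0 0 0;1 0 0 0 0 0 0;1 0 0 0 0 0 0;1 0 0 0 0 0 0")

```text
clock: 23.12
position: [0.5647, 0.2551, 0.1295]
ee_rot: [2.028, 2.398, 0.002]
force: [1.5, -0.3, 2.5]
width: 0.582
gripper_force: 15.0
```

Request:
send_rows(motion="1 0 0 0.02 0 0 0;1 0 0 0.045 0 0 0;1 0 0 0.05 0 0 0;1 -0.005 -0.03 0.05 0 0 0;1 -0.01 -0.055 0.01 0 0 0")

```text
clock: 23.75
position: [0.5502, 0.1713, 0.307]
ee_rot: [2.022, 2.401, 0.008]
force: [1.0, -1.3, -1.2]
width: 0.585
gripper_force: 15.0
```

Request:
send_rows(motion="1 -0.011 -0.06 0 0 0 0;1 -0.011 -0.06 0 0 0 0;1 -0.011 -0.06 0 0 0 0;1 -0.011 -0.06 0 0 0 0;1 -0.011 -0.06 0 0 0 0")

```text
clock: 24.38
position: [0.4932, -0.1315, 0.304]
ee_rot: [-2.028, -2.399, -0.001]
force: [1.3, -0.5, -1.3]
width: 0.586
gripper_force: 15.0
```

Request:
send_rows(motion="1 -0.011 -0.05 0 0 0 0;1 -0.008 -0.03 0 0 0 0;1 0 0 0 0 0 0")

```text
clock: 24.75
position: [0.4737, -0.2126, 0.304]
ee_rot: [2.034, 2.394, -0.001]
force: [-0.3, 0.6, -0.6]
width: 0.584
gripper_force: 15.0
```

```bash
python3 pots.py w6; python3 chk.py d
```

```text
[ 0.47365421 -0.21256983  0.30402824] 9.279592651649029 0.5843171253397651 [-0.32185694  0.58987175 -0.58856176]
green 1089 rim [ 0.5802 -0.1693  0.0266] [ 580.2 -169.4] nan tcp-delta [0.1066 0.0432]
[ 0.47445243 -0.2106531   0.3038409 ] 9.427190471528553
scene red topz 0.0633 560.2 -266.0 125.4 831
scene blue topz 0.0621 460.4 -312.8 29.1 633
scene yellow topz 0.0931 476.6 -174.3 28.3 548
scene green topz 0.0622 581.1 -169.5 28.2 633
side red topz 0.0632 616.7 -344.2 27.3 618
side blue topz 0.0634 457.4 -313.7 26.4 660
side yellow topz 0.0949 470.3 -167.8 25.1 140
side green topz 0.0641 578.5 -170.5 25.9 205
```

Blue pot at (0.459, −0.313); go above it and down.

Request:
send_rows(motion="1 -0.008 -0.05 0 0 0 0;1 -0.0075 -0.05 -0.02 0 0 0;1 0 -0.002 -0.05 0 0 0;1 0 0 -0.04 0 0 0;1 0 0 0 0 0 0")

```text
clock: 25.52
position: [0.459, -0.3096, 0.1915]
ee_rot: [-2.022, -2.396, 0.001]
force: [0.1, 0.8, -1.2]
width: 0.585
gripper_force: 15.0
```

Request:
send_rows(motion="1 0 0 0 0 0 0")

```text
clock: 25.65
position: [0.4607, -0.3117, 0.1952]
ee_rot: [2.026, 2.399, 0.001]
force: [-0.0, -0.7, -0.5]
width: 0.586
gripper_force: 15.0
```

Request:
send_rows(motion="1 -0.001 -0.0012 -0.018 0 0 0;1 0 0 -0.014 0 0 0;1 0 0 -0.012 0 0 0;1 0 0 -0.008 0 0 0;1 0 0 0 0 0 0")

```text
clock: 26.28
position: [0.4584, -0.313, 0.1413]
ee_rot: [-2.028, -2.398, 0.0]
force: [-0.9, -0.6, -0.9]
width: 0.583
gripper_force: 15.0
```

Request:
send_rows(motion="1 0 0 -0.002 0 0 0;1 0 0 -0.002 0 0 0;1 0 0 0 0 0 0")

```text
clock: 26.65
position: [0.4588, -0.3129, 0.138]
ee_rot: [2.028, 2.399, 0.001]
force: [1.4, 1.9, -1.1]
width: 0.584
gripper_force: 15.0
```

Request:
send_rows(motion="1 0 0 -0.002 0 0 0;1 0 0 -0.001 0 0 0;1 0 0 0 0 0 0")

```text
clock: 27.02
position: [0.459, -0.3129, 0.136]
ee_rot: [2.028, 2.399, 0.002]
force: [-3.3, 5.8, 15.5]
width: 0.585
gripper_force: 15.0
```

Request:
send_rows(motion="0.3 0 0 0 0 0 0;0.2 0 0 0 0 0 0;0.2 0 0 0 0 0 0;0.1 0 0 0 0 0 0;0.1 0 0 0.02 0 0 0")

```text
clock: 27.65
position: [0.4579, -0.3127, 0.154]
ee_rot: [-2.027, -2.397, 0.001]
force: [0.6, 0.6, -0.0]
width: 0.896
gripper_force: 0.0
```

Request:
send_rows(motion="0.1 0 0 0.04 0 0 0;0.1 0 0 0.05 0 0 0;0.1 0 0.04 0.05 0 0 0;0.3 0.002 0.06 0 0 0 0;0.3 0.002 0.06 0 0 0 0")

```text
clock: 28.28
position: [0.4627, -0.1527, 0.2943]
ee_rot: [2.029, 2.397, 0.002]
force: [1.2, 0.9, -0.7]
width: 0.739
gripper_force: 0.0
```

```bash
python3 chk.py e
```

```text
[ 0.46273486 -0.1527326   0.29434755] 9.519466604252038
scene red topz 0.0918 472.3 -254.1 79.3 841
scene blue topz 0.0932 457.9 -314.6 29.7 693
scene yellow topz 0.0919 481.5 -174.8 24.2 508
scene green topz 0.0631 580.5 -170.4 28.7 646
side red topz 0.0645 548.8 -325.8 96.0 617
side blue topz 0.0937 453.6 -315.3 24.0 462
side yellow topz 0.0931 454.8 -180.1 13.8 43
side green topz 0.0631 577.2 -169.3 25.6 262
```

Request:
send_rows(motion="0.3 0.003 0.06 0 0 0 0;0.3 0.003 0.06 0 0 0 0;0.3 0.003 0.06 0 0 0 0;0.3 0.003 0.06 0 0 0 0;0.3 0.003 0.06 0 0 0 0")

```text
clock: 29.0
position: [0.4778, 0.1473, 0.2939]
ee_rot: [2.029, 2.398, 0.001]
force: [0.9, -0.1, -0.6]
width: 0.701
gripper_force: 0.0
```

Request:
send_rows(motion="0.3 0.003 0.06 -0.03 0 0 0;0.3 0.002 0.03 -0.04 0 0 0;0.3 0 0 -0.02 0 0 0;0.3 0 0 0 0 0 0;0.3 0 0 0 0 0 0")

```text
clock: 29.62
position: [0.4832, 0.2311, 0.2067]
ee_rot: [2.029, 2.397, 0.001]
force: [0.1, 0.6, 0.4]
width: 0.701
gripper_force: 0.0
```

```bash
python3 - <<'E'
from h import *
p,y,R=yaw();print(p,y,np.array([.4807,.240,.130])-p,9.7-y,arm.observe()["width"])
E
```

```text
[0.48317216 0.23110512 0.20666102] 9.500381234937736 [-0.00247216  0.00889488 -0.07666102] 0.1996187650622634 0.7006823665483641
```

Blue is home (top 0.093). Now green.

Request:
send_rows(motion="0.2 -0.0025 0.009 -0.02 0 0 0;0.2 0 0 -0.02 0 0 0;0.2 0 0 -0.02 0 0 0;0.2 0 0 -0.0165 0 0 0;0.2 0 0 0 0 0 0")

```text
clock: 30.25
position: [0.4799, 0.2403, 0.1291]
ee_rot: [-2.029, -2.398, 0.001]
force: [-0.2, 0.2, 0.0]
width: 0.798
gripper_force: 0.0
```

Request:
send_rows(motion="1 0 0 0 0 0 0;1 0 0 0 0 0 0;1 0 0 0 0 0 0;1 0 0 0 0 0 0;1 0 0 0 0 0 0")

```text
clock: 30.88
position: [0.4804, 0.241, 0.13]
ee_rot: [2.028, 2.399, 0.002]
force: [0.0, -0.7, 6.4]
width: 0.583
gripper_force: 15.0
```

Request:
send_rows(motion="1 0 0 0.02 0 0 0;1 0 0 0.045 0 0 0;1 0 0 0.05 0 0 0;1 0.005 -0.03 0.05 0 0 0;1 0.015 -0.055 0.01 0 0 0")

```text
clock: 31.5
position: [0.5009, 0.1572, 0.3075]
ee_rot: [2.022, 2.403, 0.008]
force: [1.8, -0.5, -2.5]
width: 0.585
gripper_force: 15.0
```

Request:
send_rows(motion="1 0.015 -0.06 0 0 0 0;1 0.015 -0.06 0 0 0 0;1 0.015 -0.06 0 0 0 0;1 0.015 -0.05 0 0 0 0;1 0 0 0 0 0 0")

```text
clock: 32.12
position: [0.5598, -0.0796, 0.3045]
ee_rot: [2.036, 2.39, -0.003]
force: [0.4, 0.9, -1.7]
width: 0.585
gripper_force: 15.0
```

```bash
python3 chk.py f
```

```text
[ 0.55981622 -0.07960907  0.30451766] 9.122940657492698
scene red topz 0.0924 459.7 -312.5 19.8 840
scene blue topz 0.0933 458.8 -312.6 29.4 695
scene yellow topz 0.094 476.0 -170.2 30.1 525
scene green topz 0.0626 582.2 -170.6 28.4 644
side red topz 0.0649 543.9 -329.8 100.0 626
side blue topz 0.0938 451.0 -316.1 23.7 437
side yellow topz 0.095 474.2 -172.0 27.2 267
side green topz 0.0632 578.9 -169.7 25.7 212
```

Request:
send_rows(motion="1 0.0105 -0.045 0 0 0 0;1 0.01 -0.045 -0.02 0 0 0;1 0 0 -0.05 0 0 0;1 0 0 -0.04 0 0 0;1 0 0 0 0 0 0")

```text
clock: 32.85
position: [0.5789, -0.1615, 0.1916]
ee_rot: [-2.022, -2.397, 0.004]
force: [0.7, 1.1, -0.3]
width: 0.588
gripper_force: 15.0
```

Request:
send_rows(motion="1 0 0 0 0 0 0")

```text
clock: 32.98
position: [0.5813, -0.1634, 0.1958]
ee_rot: [2.026, 2.4, 0.001]
force: [1.0, 0.9, 0.4]
width: 0.582
gripper_force: 15.0
```

Request:
send_rows(motion="1 -0.001 -0.0065 -0.01 0 0 0;1 0 0 -0.016 0 0 0;1 0 0 -0.016 0 0 0;1 0 0 -0.012 0 0 0;1 0 0 0 0 0 0")

```text
clock: 33.6
position: [0.579, -0.1702, 0.139]
ee_rot: [-2.027, -2.398, 0.001]
force: [0.3, 2.0, -3.1]
width: 0.582
gripper_force: 15.0
```

Request:
send_rows(motion="1 0 0 -0.002 0 0 0;1 0 0 -0.002 0 0 0;1 0 0 0 0 0 0")

```text
clock: 33.98
position: [0.5793, -0.1704, 0.1369]
ee_rot: [-2.028, -2.399, -0.001]
force: [-3.4, 3.5, 5.9]
width: 0.583
gripper_force: 15.0
```

Request:
send_rows(motion="1 0 0 -0.0015 0 0 0;1 0 0 0 0 0 0;0.3 0 0 0 0 0 0;0.2 0 0 0 0 0 0;0.2 0 0 0 0 0 0")

```text
clock: 34.6
position: [0.5795, -0.1711, 0.1348]
ee_rot: [2.028, 2.398, -0.0]
force: [-0.2, 0.6, 0.2]
width: 0.795
gripper_force: 0.0
```

Request:
send_rows(motion="0.1 0 0 0 0 0 0;0.1 0 0 0.02 0 0 0;0.1 0 0 0.05 0 0 0;0.1 0 0.03 0.05 0 0 0;0.2 0 0.05 0.05 0 0 0")

```text
clock: 35.22
position: [0.5793, -0.0974, 0.3009]
ee_rot: [2.031, 2.395, -0.0]
force: [1.4, 1.0, -0.5]
width: 0.838
gripper_force: 0.0
```

```bash
python3 chk.py g
```

```text
[ 0.57933496 -0.09739345  0.30093171] 9.38522634215971
scene red topz 0.0921 474.9 -247.9 86.2 840
scene blue topz 0.0929 459.4 -314.1 28.1 692
scene yellow topz 0.094 524.7 -165.5 74.3 520
scene green topz 0.0933 583.3 -173.9 25.5 647
side red topz 0.0638 546.3 -320.3 100.3 622
side blue topz 0.0944 453.5 -315.4 24.0 428
side yellow topz 0.0953 473.5 -172.7 27.2 247
side green topz 0.0944 568.0 -189.7 12.2 86
```

Request:
send_rows(motion="0 0.005 0.01 0.02 0 0 10;0 0.005 0.01 0.02 0 0 10;0 0.005 0.01 0 0 0 10;0 0.005 0.01 0 0 0 10;0 0.005 0.01 0 0 0 10")

```text
clock: 35.95
position: [0.6044, -0.0467, 0.3384]
ee_rot: [-0.816, -3.033, 0.001]
force: [-0.1, -0.8, -0.4]
width: 1.004
gripper_force: 0.0
```

Request:
send_rows(motion="0 0.005 0.01 0 0 0 10;0 0.005 0.01 0 0 0 10;0 0 0.01 0 0 0 2;0 0 0 0 0 0 0;0 0 0 0 0 0 0")

```text
clock: 36.58
position: [0.6142, -0.0171, 0.3389]
ee_rot: [-0.235, -3.133, 0.001]
force: [0.1, -0.2, 0.3]
width: 1.0
gripper_force: 0.0
```

```bash
cat > cov.py <<'E'
from h import *
import sys
p,y,R=yaw();print(p,y,arm.observe()["joints"])
m=arm.camera_model("wrist");im,d=arm.get_image("wrist");cv2.imwrite(f"pics/{sys.argv[1]}.png",im);P=cloud(m,d);Z=P[...,2]
h=float(sys.argv[2])  # lower edge height
def rect(Q,t):
    r=cv2.minAreaRect((Q[:,:2]*1000).astype(np.float32));print(t,len(Q),np.round(r[0],1),np.round(r[1],1),round(r[2],2))
k=cmask(im,"orange")&(Z>h+.06)&(Z<h+.075)
if k.sum()>50:
    n,L,st,ce=cv2.connectedComponentsWithStats(k.astype(np.uint8));i=1+st[1:,4].argmax();rect(onplane(m,np.argwhere(L==i)[:,::-1],h+.068),"handle")
k=cv2.morphologyEx((abs(Z-h-.04)<.003).astype(np.uint8),cv2.MORPH_OPEN,np.ones((5,5)))
n,L,st,ce=cv2.connectedComponentsWithStats(k);i=1+st[1:,4].argmax();rect(P[L==i],"top");print(np.median(P[L==i][:,2]))
E
python3 cov.py w7 0.003
```

```text
[ 0.61424668 -0.01714249  0.33891546] 81.41042440389138 [-0.31223007  0.39207455  0.36507912  1.55359063 -0.14518813  1.22300648
  1.49799881]
handle 911 [548.6  29.9] [15.3 56.7] 81.42
top 22222 [548.9  30.7] [161.8 160.9] 81.46
0.042713383138296326
```

View pics/w7.png

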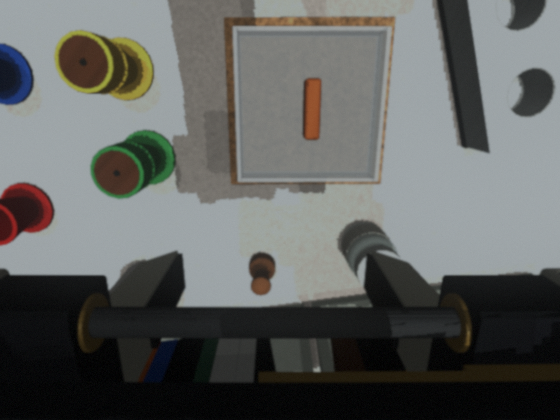

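Wrist view: the cover (312,105) sits square on the mat. Yellow (100,65) and green (130,165) plugs sit upright in their pots.

Request:
send_rows(motion="0.4 -0.033 0.024 -0.03 0 0 0;0.5 -0.0325 0.0235 -0.05 0 0 0;0.5 0 0 -0.05 0 0 0;0.5 0 0 -0.04 0 0 0;0.5 0 0 0 0 0 0")

```text
clock: 37.25
position: [0.548, 0.0299, 0.1682]
ee_rot: [-0.233, -3.128, 0.003]
force: [0.2, 0.1, 0.5]
width: 0.522
gripper_force: 0.0
```

Request:
send_rows(motion="0.5 0 0 0 0 0 0")

```text
clock: 37.38
position: [0.5507, 0.03, 0.1717]
ee_rot: [0.233, 3.131, 0.0]
force: [0.1, -0.0, -0.4]
width: 0.507
gripper_force: 0.0
```

Request:
send_rows(motion="0.5 -0.0015 0.0005 -0.03 0 0 0;0.5 0 0 -0.02 0 0 0;0.5 0 0 -0.0065 0 0 0;0.5 0 0 0 0 0 0")

```text
clock: 37.88
position: [0.549, 0.0308, 0.1148]
ee_rot: [0.231, 3.132, 0.001]
force: [-0.0, -0.5, -0.9]
width: 0.499
gripper_force: 0.0
```

Request:
send_rows(motion="1 0 0 0 0 0 0;1 0 0 0 0 0 0;1 0 0 0 0 0 0;1 0 0 0 0 0 0;1 0 0 0 0 0 0", force=25)

```text
clock: 38.5
position: [0.5484, 0.0309, 0.114]
ee_rot: [0.231, 3.133, 0.0]
force: [-0.9, -1.1, 4.9]
width: 0.173
gripper_force: 25.0
```

Request:
send_rows(motion="1 0 0 0 0 0 0;1 0 0 0 0 0 0")

```text
clock: 38.75
position: [0.5484, 0.031, 0.114]
ee_rot: [0.231, 3.133, 0.0]
force: [-1.4, 1.8, 6.0]
width: 0.172
gripper_force: 25.0
```

Request:
send_rows(motion="1 0 0 0.02 0 0 0;1 0 0 0.04 0 0 0;1 0 0 0.05 0 0 0;1 0 0 0.03 0 0 0;1 -0.003 0.025 0 0 0 2")

```text
clock: 39.38
position: [0.5463, 0.0543, 0.2557]
ee_rot: [0.18, 3.132, -0.0]
force: [0.9, 0.7, -3.3]
width: 0.171
gripper_force: 25.0
```

Request:
send_rows(motion="1 -0.006 0.045 0 0 0 4;1 -0.006 0.05 0 0 0 4;1 -0.006 0.05 0 0 0 4;1 -0.006 0.05 0 0 0 4;1 -0.006 0.035 0 0 0 0.3")

```text
clock: 40.0
position: [0.513, 0.2894, 0.2517]
ee_rot: [0.278, -3.126, 0.0]
force: [1.4, -0.5, -2.9]
width: 0.17
gripper_force: 25.0
```

Request:
send_rows(motion="1 0 0 0 0 0 0;1 0 0 0 0 0 0")

```text
clock: 40.25
position: [0.5144, 0.2857, 0.2523]
ee_rot: [0.272, -3.128, 0.002]
force: [0.7, -0.2, -4.0]
width: 0.177
gripper_force: 25.0
```

```bash
python3 - <<'E'
from h import *
p,y,R=yaw();print(p,y,R[:,2],np.array([.5155,.2893,.171])-p,99.7-y,arm.observe()["width"])
E
```

```text
[0.51439512 0.28568408 0.25229339] 99.93105962309068 [-0.00200514 -0.0017329  -0.99999649] [ 0.00110488  0.00361592 -0.08129339] -0.23105962309067252 0.17718977087690158
```

Request:
send_rows(motion="1 0.001 0.0036 -0.02 0 0 -0.2;1 0 0 -0.03 0 0 0;1 0 0 -0.02 0 0 0;1 0 0 0 0 0 0;1 0 0 0 0 0 0")

```text
clock: 40.88
position: [0.5168, 0.2889, 0.1844]
ee_rot: [-0.263, 3.13, 0.0]
force: [-0.2, -0.4, -2.5]
width: 0.171
gripper_force: 25.0
```

```bash
python3 - <<'E'
from h import *
p,y,R=yaw();print(p,y,R[:,2],np.array([.5155,.2893,.171])-p,99.7-y)
E
```

```text
[0.51680294 0.28889054 0.18438737] 99.60590668786466 [ 6.53915840e-04  1.38603675e-04 -9.99999777e-01] [-0.00130294  0.00040946 -0.01338737] 0.09409331213534244
```

Request:
send_rows(motion="1 -0.001 0.0004 -0.007 0 0 0;1 0 0 -0.004 0 0 0;1 0 0 -0.002 0 0 0;1 0 0 0 0 0 0")

```text
clock: 41.38
position: [0.5152, 0.2899, 0.1711]
ee_rot: [0.265, -3.13, -0.0]
force: [-3.2, -1.2, 0.3]
width: 0.172
gripper_force: 25.0
```

Request:
send_rows(motion="1 0 0 -0.001 0 0 0;1 0 0 0 0 0 0;0.6 0 0 0 0 0 0;0.5 0 0 0 0 0 0;0.5 0 0 0 0 0 0")

```text
clock: 42.0
position: [0.5154, 0.2899, 0.1697]
ee_rot: [-0.265, 3.13, 0.0]
force: [0.7, -0.1, 0.4]
width: 0.451
gripper_force: 0.0
```

Request:
send_rows(motion="0.4 0 0 0 0 0 0;0.4 0 0 0.02 0 0 0;0 0 0 0.05 0 0 0;0 0.03 0 0.05 0 0 0;0 0.035 -0.005 0.04 0 0 0")

```text
clock: 42.62
position: [0.5806, 0.2856, 0.3323]
ee_rot: [-0.267, 3.129, 0.002]
force: [1.6, 0.8, -0.9]
width: 0.877
gripper_force: 0.0
```

Request:
send_rows(motion="0 0 0 0 0 0 0;0 0 0 0 0 0 0;0 0 0 0 0 0 0")

```text
clock: 43.0
position: [0.579, 0.2851, 0.3284]
ee_rot: [0.266, -3.128, 0.001]
force: [-0.7, 1.1, 0.7]
width: 0.997
gripper_force: 0.0
```

```bash
python3 cov.py w8 0.06; python3 - <<'E'
from h import *
for n in ["scene","side"]:
    im,_=arm.get_image(n);cv2.imwrite(f"pics/{n}_fin.png",im)
m=arm.camera_model("wrist");im,d=arm.get_image("wrist");P=cloud(m,d);Z=P[...,2];X=P[...,0];Y=P[...,1]
a=np.radians(9.7);c=np.array([.5155,.2893]);u=(X-c[0])*np.cos(a)+(Y-c[1])*np.sin(a);v=-(X-c[0])*np.sin(a)+(Y-c[1])*np.cos(a)
k=abs(Z-.06)<.002
for nm,A,B in(("u",u,v),("v",v,u)):
    for s in(-1,1):
        q=A[k&(abs(B)<60e-3)&(A*s>.07)&(A*s<.11)];print(nm,s,len(q),np.percentile(q,[3,97]).round(4) if len(q)>5 else "")
E
```

```text
[0.57900747 0.2851064  0.32836143] 99.72303740301219 [-0.68523096  0.44654142  0.22023118  1.47702291 -0.10064526  1.23171031
  1.28832419]
handle 1250 [514.9 288.9] [56.2 14.7] 10.16
top 31567 [515.2 289.2] [161.6 161.9] 9.75
0.09972631511286845
u -1 532 [-0.0915 -0.088 ]
u 1 0 
v -1 358 [-0.0916 -0.0888]
v 1 100 [0.0993 0.1009]
```

View pics/w8.png

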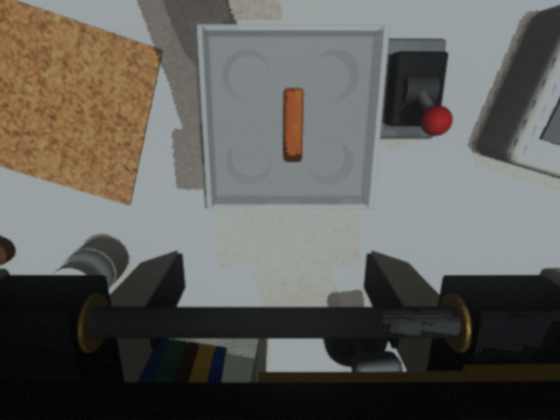

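View pics/side_fin.png

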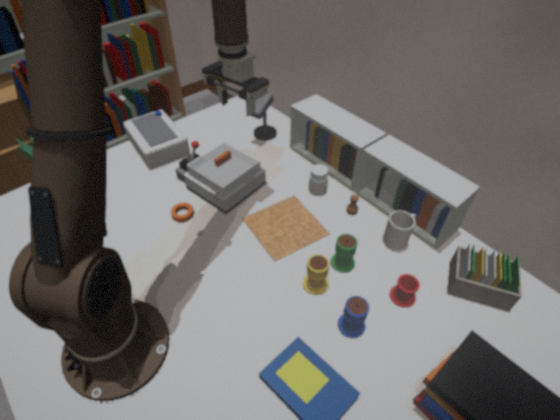

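Wrist view: the cover sits centred on the block (handle at (293,125)), all cavities are empty, and the toggle is off (437,120). Side view: the three plugs stand upright in their pots at (317,272), (345,250) and (354,315).

```bash
python3 -c "
from cell import arm
print(arm.sign_off())"
```

```text
the job is handed in; nothing more can be done
None
```

I finished and handed in the job at about 43 s: the dryer is off, the blue, yellow and green plugs are fully home in their own pots (there was no red plug), and the cover is back on the block, centred within about 1 mm and square.

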